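Rack the dried serving boards

TASK

Put away the two small wooden boards that are leaning on the drying stands: stand each on its long edge in the board rack, the thick board in the wide slot and the thin board in the narrow slot. Lower them in rather than dropping them, so that each ends upright, fully down on the rack's floor and roughly centred along its slot, its top edge still uppermost. Leave the mug, pepper mill and spice jar behind them where they are.

Things in the scene. Friction and masses are not known exactly. Their poses are not given: they have to be found in the camera images.
- thick_board_center (a point): Centre of a wooden board, 150 mm long (x), 22 mm thick (y), 120 mm high (z up), 280 g, rounded corners, thin dark groove on its +y face. At the start it leans 0.5 rad from vertical on a drying stand, +y face upward, lower long edge on the ledge; the upper 45 mm of its height are clear of the stand on both faces. Either place may hold it. The thicker, shorter of the two.
- thin_board_center (a point): Centre of a wooden board, 190 mm long (x), 10 mm thick (y), 120 mm high (z up), 160 g, rounded corners, thin dark groove on its +y face. At the start it leans 0.5 rad from vertical on a drying stand, +y face upward, lower long edge on the ledge; the upper 45 mm of its height are clear of the stand on both faces. Either place may hold it. The thinner, longer of the two.
- thick_board: The thick board itself; origin at the middle of its lower long edge face, axes as for its centre point.
- thin_board: The thin board itself; origin at the middle of its lower long edge face, axes as for its centre point.
- wide_slot (a point): Middle of the floor of the wide slot of the fixed rack: x along the slot, y across, z up. Slot 28 mm wide between two fixed hoops of 7 mm steel wire, 117 mm long, rounded tops 66 mm above the slot floor, which is flat wood 21 mm above the worktop. The middles of the two slots are 80 mm apart.
- narrow_slot (a point): Middle of the floor of the narrow slot of the fixed rack: x along the slot, y across, z up. Slot 15 mm wide between two fixed hoops of 7 mm steel wire, 117 mm long, rounded tops 66 mm above the slot floor, which is flat wood 21 mm above the worktop. The middles of the two slots are 80 mm apart.
- stand_a: One of two like fixed drying stands of light wood: base 110 x 118 mm, back panel leaning 0.5 rad to the stand's -y, 100 mm wide, its top about 81 mm above the worktop, ledge and small lip at its foot. Origin on the worktop under the ledge's inner corner. It holds the thick board at the start.
- stand_b: The other, like drying stand. It holds the thin board at the start. (Wall cabinets hang behind the work, about 0.57 m above the worktop and from about 0.57 m in front of the robot on: wrists held high should stay nearer than that.)
- mug: Bystander: white mug with yellow stripes, 86 x 120 x 101 mm, origin under its centre; it stands behind the work.
- mill: Bystander: wooden pepper mill, 58 mm across, 170 mm tall, origin under its centre; it stands behind the work.
- spice_jar: Bystander: glass spice jar with a black cap, 41 mm across, 105 mm tall, origin under its centre; it stands behind the work.

How it is judged:
By the outcome, as a careful person would: the job done as asked, in the order asked, and still so for the second after the job is handed in, with the robot touching nothing.
It also fails if it takes over 72 s, if anything falls off the work surface, if the arm or the gripper's body presses on something with over 40 N, if the wrist force passes 120 N, or if a joint passes its speed limit or range.

ROBOT

A 6-joint arm with a two-finger parallel gripper is mounted at the origin on a cart in front of the work surface, level with it; the furniture and walls round the work are solid. World frame = base frame: x ahead of the robot, y to its left, z up, the work surface at z = 0. Lengths are in m, angles in rad, forces in N, time in s.
With the tool pointing down it reaches from about 0.35 to 0.85 m from the base axis. Payload 8.1 kg.
Tool frame: the origin (TCP) lies on the mounting face of the last link; the fingertips stand 186 mm ahead of it and the grasp point (between the pads) lies 167 mm ahead of it; z points along the fingers, y is the line along which they close (so a half turn about z gives the same grasp; the last joint's range is limited). The gripper opens to 93 mm and grips with 3 to 60 N. Pads are 15 mm wide; open, the fingers measure 128 mm over their backs; the gripper's body (75 mm by 188 mm) begins 65 mm behind the grasp point.
Start: joints at [1.199, 0.13, 1.488, -0, 1.523, -0.085], TCP at [0.17, 0.576, 0.405] pointing down, gripper open.
Joint ranges: [-2.96, 2.96], [-0.89, 2.26], [0.02, 2.5], [-1.34, 4.48], [0, 2.73], [-2.66, 2.66]. Speed limits (rad/s): [2.39, 2.39, 2.79, 3.14, 3.14, 3.14].

INTERFACE

Orientations are given as a rotation vector (axis times angle).
In Python, from plant import * gives the robot as it stands. The module is installed in compiled form; this text tells all that it offers.
- The arm moves only by the tool arm_command, never from a script. Its argument "increments" is a list of rows, each a list of 6 numbers: the shift along the tool's x, y, z in units of 0.2 m (1.0 is 0.2 m), then the turn, a rotation vector about the tool's x, y, z in units of pi rad (1.0 is pi rad). A call has exactly 5 rows; each row is the pose to reach, as a shift and turn from the pose commanded when the call began, along the tool's axes at that moment, turning the shorter way round; what a row does not reach only later rows make up. A row lasts 1/8 s, in which the tool goes at most 62.5 mm and 10.7 degrees, less where a joint would pass 70% of its speed; a pose out of reach is approached as far as the arm can. A call with a number of a shift or a turn outside -1 to 1 is refused whole. A call with a gripper value outside its range is refused whole. "fingers" is the closure, from -1 (fully open) to 1 (shut), set as the call begins (left out, the last holds). The fingers move at their own pace and stop on an object; "force" is the grip in N (left out, the last holds). Time passes only in rows, so rows that repeat a pose let the fingers close, or fill a call up. It gives the time, the measured TCP pose, the force, the opening and the grip force at its end, in the units of the state.
- read_state(): the state, without advancing time (a new reading comes with each control period).
- read_camera(name): name is "scene" or "top"; returns a dict with "image" (384x512x3 uint8, red, green, blue), "fx", "fy", "cx", "cy" (pixels), "k1" (the pictures are not rectified: a ray, as slopes to the right and down, at radius r is drawn at 1 + k1 r^2 times it, then the intrinsics apply), "T" (4x4, takes a point from camera to world coordinates). Camera axes: x right, y down, z forward; pixel columns grow to the right and rows downward; lengths in m; the calibration is good to about 2 mm. A picture is of the moment at which its call begins. There is no depth.
- close_job(): hands the job in; it is judged then, once.
The state is a dict: "t": time; "q": joint angles; "dq": joint speeds; "joint_torque": joint torques, N m; "tool_pos": TCP position; "orientation": TCP orientation; "force": force on the tool from outside, world axes, zero at the start; "wrist_torque": the same for the moment, N m; "opening": finger opening in m; "gripper_force": force on a finger pad.
Only numpy, scipy, OpenCV 4.12 (cv2) and the standard library are available. Lean on these libraries where they do the work, as an engineer would, in place of code of your own. Each camera call takes 0.05 s, during which the arm holds its last target. There are 200 camera calls.

## Working session

There is one attempt and no reset: what is moved stays moved. The work goes in short steps, Python scripts to look and compute and a tool call to move; the robot and the scene stay as the last step left them, time stands still between calls to the robot, and variables do not carry over. Pictures are saved under pics/ and viewed, at most 10 in all, crops included, and the job is handed in when it is done.

Besides the shell and the picture viewer there is one more tool, called after "Request:" as name(argument=value, ...), one argument or row to a line, values as JSON. arm_command: Moves the arm, as the interface text tells. Shifts and turns lie within -1 to 1; 1 stands for 0.2 m of shift or pi rad of turn. Its arguments: {"type":"object","properties":{"increments":{"type":"array","items":{"type":"array","items":{"type":"number","minimum":-1,"maximum":1}}},"fingers":{"type":"number"},"force":{"type":"number"}},"required":["increments"]}

```bash
mkdir -p pics
python3 - <<'E'
from plant import *
import cv2,numpy as np
for n in("scene","top"):
    c=read_camera(n); cv2.imwrite(f"pics/{n}0.png",cv2.resize(c["image"][:,:,::-1],(800,600),interpolation=cv2.INTER_CUBIC))
    cv2.imwrite(f"raw_{n}.png",c["image"][:,:,::-1])
    print(n,c["fx"],c["fy"],c["cx"],c["cy"],c["k1"]);print(np.round(c["T"],3))
s=read_state();print({k:np.round(v,3) for k,v in s.items()})
E
```

```text
scene 408.31672183871757 408.31672183871757 253.4824323577596 197.88410521779576 -0.1404662812984124
[[ 0.689 -0.307  0.656 -0.23 ]
 [-0.725 -0.281  0.629 -0.748]
 [-0.009 -0.909 -0.416  0.57 ]
 [ 0.     0.     0.     1.   ]]
top 423.2823474291763 423.2823474291763 254.0484868738939 190.4707819826532 -0.13751269663085525
[[-1.200e-02 -9.910e-01  1.340e-01  4.140e-01]
 [-1.000e+00  1.200e-02 -1.000e-03  2.000e-02]
 [-1.000e-03 -1.340e-01 -9.910e-01  1.226e+00]
 [ 0.000e+00  0.000e+00  0.000e+00  1.000e+00]]
{'t': np.float64(0.1), 'q': array([ 1.199,  0.131,  1.489, -0.   ,  1.523, -0.085]), 'dq': array([-0.002, -0.003, -0.002, -0.   , -0.   , -0.001]), 'joint_torque': array([ 1.0000e-03, -5.6135e+01, -4.9309e+01,  7.7000e-02,  2.9000e-02,
       -0.0000e+00]), 'tool_pos': array([0.17 , 0.575, 0.404]), 'orientation': array([-4.490e-01, -3.109e+00,  3.000e-03]), 'force': array([0.157, 0.048, 0.134]), 'wrist_torque': array([ 0.007, -0.004,  0.015]), 'gripper_force': np.float64(0.0), 'opening': np.float64(0.093)}
```

View pics/scene0.png

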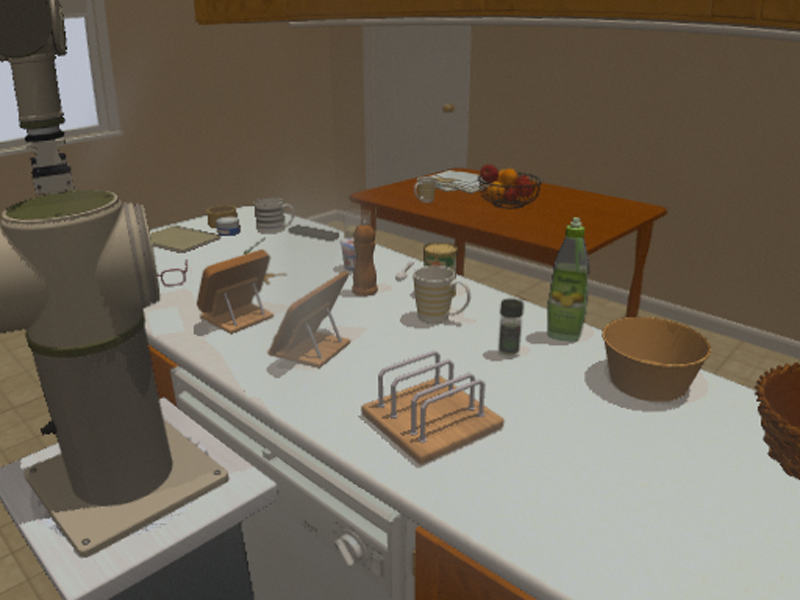

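View pics/top0.png

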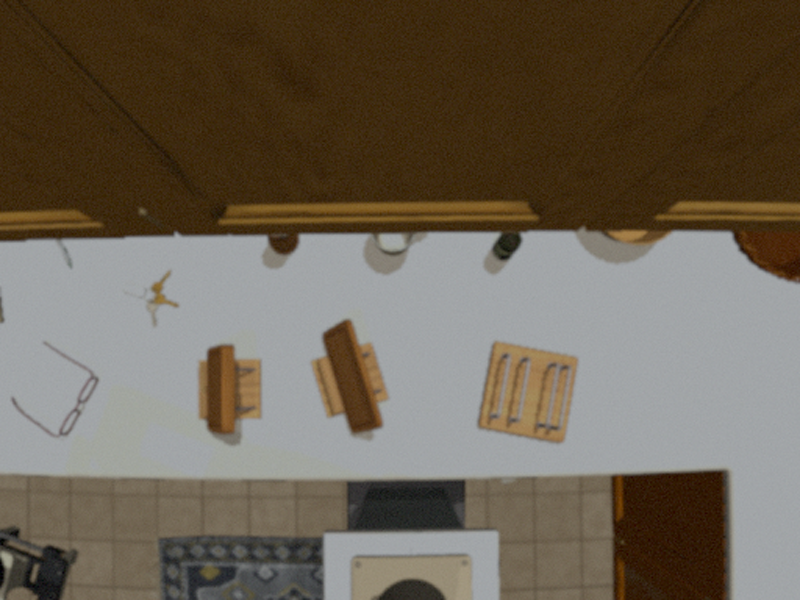

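```bash
cat > h.py <<'E'
import cv2,numpy as np
from scipy.spatial.transform import Rotation as R
from plant import *
C={}
def cam(n):
    if n not in C: C[n]=read_camera(n)
    return C[n]
def ray(n,u,v):
    c=cam(n); K=np.array([[c["fx"],0,c["cx"]],[0,c["fy"],c["cy"]],[0,0,1.]])
    p=cv2.undistortPoints(np.array([[[u,v]]],float),K,np.array([c["k1"],0,0,0]))[0,0]
    # k1 model identical to OpenCV's radial term
    T=np.array(c["T"]); return T[:3,3],T[:3,:3]@np.array([p[0],p[1],1.])
def onz(n,u,v,z):
    o,d=ray(n,u,v); return o+d*(z-o[2])/d[2]
def tri(a,b):
    (o,d),(p,e)=ray("top",*a),ray("scene",*b)
    s=np.linalg.lstsq(np.c_[d,-e],p-o,rcond=None)[0]
    x,y=o+d*s[0],p+e*s[1]; return (x+y)/2,np.linalg.norm(x-y)
def crop(n,x,y,w,h,s):
    return cv2.resize(cam(n)["image"][y:y+h,x:x+w,::-1],None,fx=s,fy=s,interpolation=cv2.INTER_CUBIC)
E
python3 - <<'E'
from h import *
t=crop("top",120,200,266,90,3)
a=crop("scene",120,152,110,85,3.6);b=crop("scene",225,220,110,85,3.6)
m=np.zeros((270+306,798,3),np.uint8);m[:270]=t;m[270:,:396]=a;m[270:,400:796]=b
cv2.imwrite("pics/m.png",m)
E
```

```text
(no output)
```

View pics/m.png

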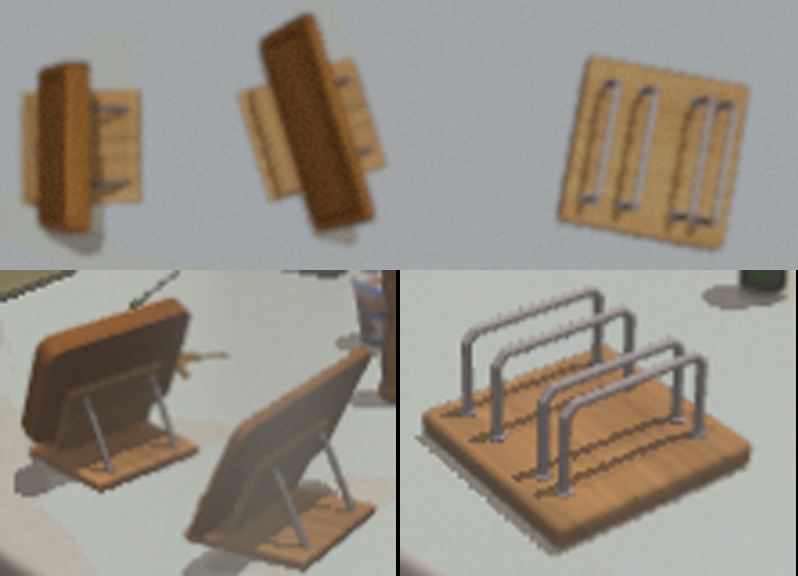

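```bash
cat >> h.py <<'E'
def T0(x,y): return 120+x/3-1/3,200+y/3-1/3
def S0(x,y): return 120+x/3.6-.36,152+(y-270)/3.6-.36
def S1(x,y): return 225+(x-400)/3.6-.36,220+(y-270)/3.6-.36
def linetri(t,s1,s2): # top ray with scene plane
    o,d=ray("top",*t);p,a=ray("scene",*s1);_,b=ray("scene",*s2);n=np.cross(a,b)
    return o+d*((p-o)@n)/(d@n)
E
python3 - <<'E'
from h import *
np.set_printoptions(precision=4,suppress=True)
for nm,a,b,s1,s2 in(("thick",(91,70),(90,226),(50,349),(180,313)),("thin",(314,22),(371,208),(262,423),(360,354))):
    for f in(0,.5,1): print(nm,linetri(T0(*(np.array(a)*(1-f)+np.array(b)*f)),S0(*s1),S0(*s2)))
    A,B=onz("top",*T0(*a),.12),onz("top",*T0(*b),.12);print("z.12",A,B,np.linalg.norm(A-B),np.degrees(np.arctan2(*(A-B)[1::-1])))
im=cam("top")["image"];hsv=cv2.cvtColor(im,cv2.COLOR_RGB2HSV).astype(int)
q=np.array([T0(593,66),T0(738,92),T0(714,240),T0(568,210)])
m=np.zeros(im.shape[:2],np.uint8);cv2.fillPoly(m,[q.astype(int)],1)
# grayness = b/r ratio; wires gray
g=np.where(m>0,im[...,2]/(im[...,0]+1.)*(im[...,0]>100),0)
print("rack corners");P=np.array([onz("top",*T0(*c),.021) for c in((589,57),(749,86),(722,248),(560,220))]);print(P,P.mean(0))
c=P[:,:2].mean(0)
th=np.arctan2(*(P[0]-P[3]+P[1]-P[2])[1::-1]);print("yaw",th)
# rectified profile at z=.084
ex=np.array([np.cos(th),np.sin(th)]);ey=np.array([-ex[1],ex[0]])
cc=cam("top");K=np.array([[cc["fx"],0,cc["cx"]],[0,cc["fy"],cc["cy"]],[0,0,1.]]);T=np.array(cc["T"])
def proj(X): 
    X=(X-T[:3,3])@T[:3,:3];return cv2.projectPoints(X,np.zeros(3),np.zeros(3),K,np.array([cc["k1"],0,0,0]))[0][:,0]
ys=np.arange(-.08,.0801,.002)
for X0 in(-.035,0,.035):
    pr=np.zeros(len(ys))
    for dx in np.arange(-.015,.016,.003):
        W=np.array([np.r_[c+ex*(X0+dx)+ey*y,.0835] for y in ys]);uv=proj(W).astype(np.float32)
        pr+=cv2.remap(g.astype(np.float32),uv[:,:1],uv[:,1:],cv2.INTER_LINEAR)[:,0]/11
    print(X0);print([f"{int(round(y*1000))}:{p:.2f}" for y,p in zip(ys,pr) if p>.68])
E
```

```text
thick [0.4793 0.2908 0.1327]
thick [0.4119 0.2897 0.1353]
thick [0.3455 0.289  0.1377]
z.12 [0.48  0.294 0.12 ] [0.3444 0.2934 0.12  ] 0.1356257847096716 0.24858346078740437
thin [0.5187 0.0963 0.136 ]
thin [0.4386 0.0724 0.1329]
thin [0.3591 0.0489 0.1298]
z.12 [0.5202 0.0974 0.12  ] [0.3586 0.0491 0.12  ] 0.16864084863787204 16.6413882404286
rack corners
[[ 0.4929 -0.1571  0.021 ]
 [ 0.4626 -0.3106  0.021 ]
 [ 0.3101 -0.2789  0.021 ]
 [ 0.3398 -0.1256  0.021 ]] [ 0.4013 -0.218   0.021 ]
yaw -0.20376646007900923
-0.035
['-50:0.85', '-48:0.75', '-34:0.69', '-32:0.80', '-30:0.86', '-28:0.84', '-26:0.74', '18:0.72', '20:0.83', '22:0.87', '24:0.82', '26:0.71', '54:0.76', '56:0.85', '58:0.86', '60:0.78']
0
['-50:0.83', '-48:0.73', '-34:0.70', '-32:0.81', '-30:0.86', '-28:0.83', '-26:0.72', '18:0.73', '20:0.84', '22:0.87', '24:0.81', '26:0.68', '54:0.79', '56:0.87', '58:0.86', '60:0.76']
0.035
['-50:0.81', '-48:0.71', '-34:0.76', '-32:0.85', '-30:0.87', '-28:0.82', '-26:0.71', '18:0.73', '20:0.84', '22:0.87', '24:0.80', '54:0.79', '56:0.86', '58:0.85', '60:0.72']
```

```bash
cat >> h.py <<'E'
def cur():
    s=read_state();return np.array(s["tool_pos"]),R.from_rotvec(s["orientation"])
def step(a,b,nm=""):
    (p,r),(q,s)=a,b
    d=r.inv().apply(q-p)/.2; w=(r.inv()*s).as_rotvec()/np.pi
    print(nm,np.round(d,3).tolist(),np.round(w,3).tolist(),"mm %.0f deg %.0f"%(np.linalg.norm(q-p)*1e3,np.linalg.norm(w)*180))
    return b
def axes(psi,lean): # board axes
    yh=np.array([-np.sin(psi),np.cos(psi),0]);z=np.array([0,0,1.])
    x=np.array([np.cos(psi),np.sin(psi),0]);return x,np.cos(lean)*yh+np.sin(lean)*z,np.cos(lean)*z-np.sin(lean)*yh
def tool(g,psi,lean): # TCP pose for grasp point g
    x,y,z=axes(psi,lean);return g+.167*z,R.from_matrix(np.c_[-x,y,-z])
def board(P,t,psi,down=.02):
    x,y,z=axes(psi,.5);return P+t/2*y-down*z
E
python3 - <<'E'
from h import *
np.set_printoptions(precision=4,suppress=True)
P=np.array([.412,.2905,.132]);psi=.0043
g=board(P,.022,psi);z=axes(psi,.5)[2]
a=cur()
G=tool(g,psi,.5);pre=(G[0]+.1*z,G[1]);lift=(G[0]+.05*z,G[1])
print(g,G[0],pre[0])
a=step(a,pre,"pre");a=step(a,G,"grasp");a=step(a,lift,"lift")
W=np.array([.4093,-.1794,.25])
a=step(a,tool(np.r_[g[:2],.25],psi,0.),"upright");a=step(a,tool(W,-.211,0),"over")
E
```

```text
[0.4119 0.3097 0.1197] [0.4123 0.2297 0.2663] [0.4125 0.1817 0.354 ]
pre [-1.721, -1.545, 0.252] [-0.158, 0.023, -0.091] mm 465 deg 33
grasp [-0.0, 0.0, 0.5] [0.0, 0.0, 0.0] mm 100 deg 0
lift [0.0, 0.0, -0.25] [0.0, 0.0, 0.0] mm 50 deg 0
upright [0.0, 0.713, -0.219] [0.159, -0.0, 0.0] mm 149 deg 29
over [0.024, -2.446, 0.0] [0.0, 0.0, 0.069] mm 489 deg 12
```

Request:
arm_command(
  increments=[
    [-0.22,-0.19,0.03,0,0,0],
    [-0.44,-0.39,0.06,0,0,0],
    [-0.66,-0.58,0.095,0,0,0],
    [-0.86,-0.772,0.126,0,0,0],
    [-0.86,-0.772,0.126,0,0,0],
  ],
  fingers=-0.3,
  force=10,
)

```text
t: 0.92
tool_pos: [0.2925, 0.3761, 0.379]
orientation: [0.456, 3.108, -0.002]
force: [0.2, 0.8, 1.0]
opening: 0.0603
gripper_force: 0.0
```

Request:
arm_command(
  increments=[
    [-0.22,-0.19,0.03,-0.04,0.006,-0.023],
    [-0.44,-0.39,0.06,-0.08,0.012,-0.046],
    [-0.66,-0.58,0.095,-0.12,0.018,-0.07],
    [-0.861,-0.773,0.126,-0.158,0.023,-0.091],
    [-0.861,-0.773,0.126,-0.158,0.023,-0.091],
  ],
)

```text
t: 1.55
tool_pos: [0.4143, 0.1781, 0.3539]
orientation: [0.002, 3.042, 0.779]
force: [0.9, 0.4, 1.2]
opening: 0.0605
gripper_force: 0.0
```

Run:
```python
from h import *
np.set_printoptions(precision=4,suppress=True)
P=np.array([.412,.2905,.132]);psi=.0043
G=tool(board(P,.022,psi),psi,.5);a=cur();print(a[0],read_state()["force"],read_state()["opening"]);step(a,G)
t=crop("top",120,190,140,100,2.8);s=crop("scene",110,100,140,140,4)
m=np.zeros((560,392+405,3),np.uint8);m[:280,:392]=t;m[:,397:797]=s[:, :400];cv2.imwrite("pics/pre.png",m)
```

```text
[0.4143 0.1781 0.3539] [0.8836 0.3623 1.1973] 0.06054990909152947
 [0.011, 0.016, 0.508] [0.0, 0.001, -0.002] mm 102 deg 0
```

View pics/pre.png

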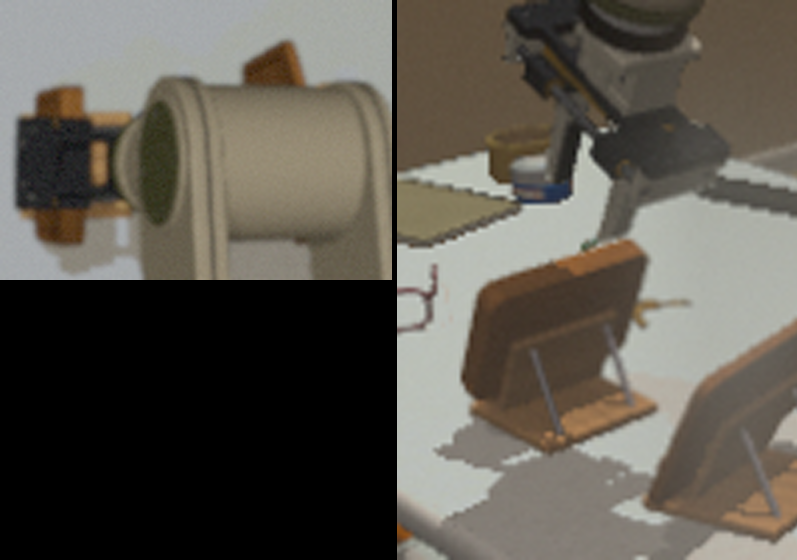

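The gripper hovers over the thick board, with its fingers either side of the top edge (scene crop about 560–640, 240–275). I'll approach along the lean.

Request:
arm_command(
  increments=[
    [0.011,0.016,0.15,0,0,-0.002],
    [0.011,0.016,0.3,0,0,-0.002],
    [0.011,0.016,0.42,0,0,-0.002],
    [0.011,0.016,0.52,0,0,-0.002],
    [0.011,0.016,0.52,0,0,-0.002],
  ],
)

```text
t: 2.28
tool_pos: [0.4081, 0.2369, 0.2635]
orientation: [0.023, -3.041, -0.774]
force: [-0.2, -0.5, 0.1]
opening: 0.0605
gripper_force: 0.0
```

Request:
arm_command(
  increments=[
    [0,0,0,0,0,0],
    [0,0,0,0,0,0],
    [0,0,0,0,0,0],
    [0,0,0,0,0,0],
    [0,0,0,0,0,0],
  ],
  fingers=1,
  force=5,
)

```text
t: 2.9
tool_pos: [0.4103, 0.2339, 0.2648]
orientation: [-0.017, 3.043, 0.775]
force: [-0.7, -4.0, 2.7]
opening: 0.023
gripper_force: 5.0
```

Run:
```python
from h import *
s=read_state();f=cur()[1].inv().apply(s["force"]);print(np.round(f,2),s["opening"],s["gripper_force"])
```

```text
[ 0.71 -2.24 -4.33] 0.022982355378755686 5.01889742910862
```

Request:
arm_command(
  increments=[
    [0,0,0,0,0,0],
    [0,0,0,0,0,0],
    [0,0,0,0,0,0],
    [0,0,-0.05,0,0,0],
    [0,0,-0.1,0,0,0],
  ],
  force=30,
)

```text
t: 3.52
tool_pos: [0.4098, 0.2247, 0.2825]
orientation: [-0.018, 3.044, 0.777]
force: [0.4, -0.6, -3.7]
opening: 0.0217
gripper_force: 30.0
```

Request:
arm_command(
  increments=[
    [0,0,-0.07,0,0,0],
    [0,0,-0.15,0,0,0],
    [0,0,-0.2,0,0,0],
    [0,0,-0.2,0,0,0],
    [0,0,-0.2,0,0,0],
  ],
)

```text
t: 4.15
tool_pos: [0.41, 0.2056, 0.317]
orientation: [-0.017, 3.043, 0.777]
force: [-0.4, -0.2, -3.4]
opening: 0.0222
gripper_force: 30.0
```

Run:
```python
from h import *
a=cur();s=read_state();print(a[0],s["force"],s["opening"])
W=np.array([.4093,-.1794,.25])
a=step(a,tool(np.r_[.411,.31,.25],.0043,0.),"upright");a=step(a,tool(W,-.211,0),"over")
```

```text
[0.41003237 0.20560625 0.31696362] [-0.37626344 -0.16730186 -3.37225333] 0.02216697307307554
upright [-0.012, 0.698, -0.189] [0.159, 0.001, 0.002] mm 145 deg 29
over [0.019, -2.447, 0.0] [0.0, 0.0, 0.069] mm 489 deg 12
```

Request:
arm_command(
  increments=[
    [0,0.17,-0.05,0.03,0,0],
    [0,0.34,-0.1,0.07,0,0],
    [0,0.5,-0.15,0.11,0,0.001],
    [-0.01,0.65,-0.18,0.145,0.001,0.002],
    [-0.012,0.698,-0.189,0.159,0.001,0.002],
  ],
)

```text
t: 4.78
tool_pos: [0.4108, 0.3121, 0.4182]
orientation: [0.012, -3.141, 0.001]
force: [0.1, 0.4, -4.2]
opening: 0.0217
gripper_force: 30.0
```

Request:
arm_command(
  increments=[
    [0,-0.1,0,0,0,0],
    [0.002,-0.3,0,0,0,0],
    [0.004,-0.5,0,0,0,0],
    [0.006,-0.7,0,0,0,0],
    [0.008,-0.9,0,0,0,0],
  ],
)

```text
t: 5.4
tool_pos: [0.4097, 0.128, 0.4161]
orientation: [0.008, -3.14, -0.001]
force: [0.5, 0.0, -2.4]
opening: 0.0217
gripper_force: 30.0
```

Request:
arm_command(
  increments=[
    [0.002,-0.2,0,0,0,0.012],
    [0.004,-0.4,0,0,0,0.025],
    [0.005,-0.6,0,0,0,0.037],
    [0.006,-0.8,0,0,0,0.05],
    [0.007,-0.9,0,0,0,0.069],
  ],
)

```text
t: 6.02
tool_pos: [0.409, -0.0523, 0.4161]
orientation: [-0.338, -3.122, -0.001]
force: [0.1, -0.2, -3.3]
opening: 0.0221
gripper_force: 30.0
```

Request:
arm_command(
  increments=[
    [0,0,0,0,0,0],
    [0,0,0,0,0,0],
    [0,0,0,0,0,0],
    [0,0,0,0,0,0],
    [0,0,0,0,0,0],
  ],
)

```text
t: 6.65
tool_pos: [0.41, -0.0495, 0.4172]
orientation: [-0.33, -3.123, -0.001]
force: [-0.5, -0.4, -3.6]
opening: 0.0223
gripper_force: 30.0
```

Run:
```python
from h import *
a=cur();s=read_state();print(a[0],a[1].as_rotvec(),s["force"],s["opening"])
W=np.array([.4093,-.1794,.25])
step(a,tool(W,-.211,0),"over")
```

```text
[ 0.41002073 -0.04950452  0.41721009] [-3.29742405e-01 -3.12332783e+00 -5.21049779e-04] [-0.49773695 -0.3986448  -3.64331652] 0.022331869845901967
over [-0.132, -0.636, 0.001] [0.0, -0.0, 0.0] mm 130 deg 0
```

Request:
arm_command(
  increments=[
    [-0.04,-0.2,0,0,0,0],
    [-0.08,-0.4,0,0,0,0],
    [-0.11,-0.55,0,0,0,0],
    [-0.132,-0.636,0,0,0,0],
    [-0.132,-0.636,0,0,0,0],
  ],
)

```text
t: 7.28
tool_pos: [0.4092, -0.1804, 0.417]
orientation: [-0.334, -3.123, -0.001]
force: [0.1, 0.3, -3.2]
opening: 0.0223
gripper_force: 30.0
```

Request:
arm_command(
  increments=[
    [0,0,0,0,0,0],
    [0,0,0.05,0,0,0],
    [0,0,0.1,0,0,0],
    [0,0,0.1,0,0,0],
    [0,0,0.1,0,0,0],
  ],
)

```text
t: 7.9
tool_pos: [0.4091, -0.1797, 0.3971]
orientation: [-0.331, -3.123, -0.001]
force: [0.2, -0.3, -2.9]
opening: 0.0219
gripper_force: 30.0
```

Run:
```python
from h import *
a=cur();s=read_state();print(a[0],a[1].as_rotvec(),s["force"],s["opening"])
W=np.array([.4093,-.1794,.23])
step(a,tool(W,-.211,0),"over")
t=crop("top",260,190,130,100,3);s=crop("scene",220,130,110,165,3.6)
m=np.zeros((594,794,3),np.uint8);m[:300,:390]=t;m[:,395:791]=s;cv2.imwrite("pics/over.png",m)
```

```text
[ 0.40906903 -0.17969433  0.39711362] [-3.31087490e-01 -3.12302712e+00 -5.49956862e-04] [ 0.24622594 -0.3406668  -2.87089452] 0.021853650719010437
over [-0.001, 0.002, 0.001] [0.0, -0.0, -0.0] mm 0 deg 0
```

View pics/over.png

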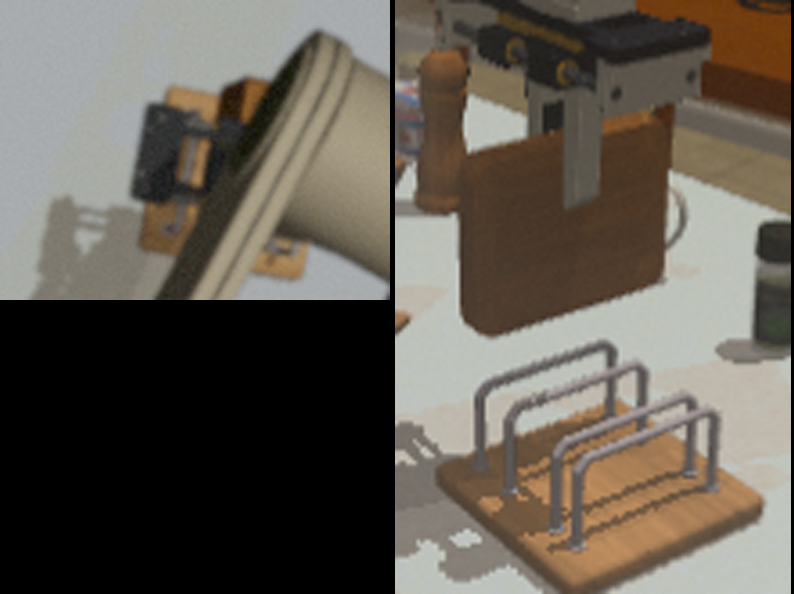

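The thick board hangs upright and level over the wide slot (scene crop, board from 460 to 668, finger centred near 582; wide hoops below at about 480–645). Lowering it in stages.

Request:
arm_command(
  increments=[
    [0,0.002,0.06,0,0,0],
    [0,0.002,0.12,0,0,0],
    [0,0.002,0.18,0,0,0],
    [0,0.002,0.24,0,0,0],
    [0,0.002,0.28,0,0,0],
  ],
)

```text
t: 8.62
tool_pos: [0.4089, -0.1793, 0.34]
orientation: [-0.331, -3.122, -0.001]
force: [-1.2, -0.2, -2.4]
opening: 0.0219
gripper_force: 30.0
```

Request:
arm_command(
  increments=[
    [0,0,0.02,0,0,0],
    [0,0,0.05,0,0,0],
    [0,0,0.08,0,0,0],
    [0,0,0.1,0,0,0],
    [0,0,0.1,0,0,0],
  ],
)

```text
t: 9.25
tool_pos: [0.409, -0.1794, 0.3208]
orientation: [-0.331, -3.123, -0.001]
force: [-0.8, -0.5, -3.0]
opening: 0.0219
gripper_force: 30.0
```

Request:
arm_command(
  increments=[
    [0,0,0.025,0,0,0],
    [0,0,0.05,0,0,0],
    [0,0,0.075,0,0,0],
    [0,0,0.1,0,0,0],
    [0,0,0.12,0,0,0],
  ],
)

```text
t: 9.88
tool_pos: [0.409, -0.1794, 0.2967]
orientation: [-0.332, -3.123, -0.001]
force: [0.3, -0.1, -3.2]
opening: 0.0216
gripper_force: 30.0
```

Request:
arm_command(
  increments=[
    [0,0,0.01,0,0,0],
    [0,0,0.015,0,0,0],
    [0,0,0.02,0,0,0],
    [0,0,0.025,0,0,0],
    [0,0,0.03,0,0,0],
  ],
)

```text
t: 10.5
tool_pos: [0.4091, -0.1794, 0.2912]
orientation: [-0.331, -3.123, -0.0]
force: [-0.4, 0.5, -1.7]
opening: 0.022
gripper_force: 30.0
```

Force is starting to ease (−1.7); small further steps.

Request:
arm_command(
  increments=[
    [0,0,0.004,0,0,0],
    [0,0,0.008,0,0,0],
    [0,0,0.012,0,0,0],
    [0,0,0.016,0,0,0],
    [0,0,0.02,0,0,0],
  ],
)

```text
t: 11.12
tool_pos: [0.4091, -0.1794, 0.2871]
orientation: [-0.331, -3.123, -0.0]
force: [-0.1, -0.8, -2.7]
opening: 0.0221
gripper_force: 30.0
```

Request:
arm_command(
  increments=[
    [0,0,0.004,0,0,0],
    [0,0,0.008,0,0,0],
    [0,0,0.012,0,0,0],
    [0,0,0.015,0,0,0],
    [0,0,0.015,0,0,0],
  ],
)

```text
t: 11.75
tool_pos: [0.4091, -0.1795, 0.285]
orientation: [-0.331, -3.123, -0.0]
force: [-5.1, 1.4, 8.0]
opening: 0.022
gripper_force: 30.0
```

Request:
arm_command(
  increments=[
    [0,0,0,0,0,0],
    [0,0,0,0,0,0],
    [0,0,0,0,0,0],
    [0,0,0,0,0,0],
    [0,0,0,0,0,0],
  ],
  force=4,
)

```text
t: 12.38
tool_pos: [0.4091, -0.1794, 0.2843]
orientation: [-0.331, -3.123, -0.0]
force: [-3.7, 2.2, 4.7]
opening: 0.0225
gripper_force: 4.0
```

Request:
arm_command(
  increments=[
    [0,0,0,0,0,0],
    [0,0,0,0,0,0],
    [0,0,0,0,0,0],
    [0,0,0,0,0,0],
    [0,0,0,0,0,0],
  ],
  fingers=-0.3,
)

```text
t: 13.0
tool_pos: [0.4091, -0.1794, 0.2842]
orientation: [-0.331, -3.123, -0.0]
force: [-0.8, 0.4, 0.0]
opening: 0.0599
gripper_force: 0.0
```

Request:
arm_command(
  increments=[
    [0,0,-0.1,0,0,0],
    [0,0,-0.3,0,0,0],
    [0,0,-0.5,0,0,0],
    [0,0,-0.6,0,0,0],
    [0,0,-0.6,0,0,0],
  ],
)

```text
t: 13.62
tool_pos: [0.4096, -0.1797, 0.406]
orientation: [0.331, 3.121, -0.002]
force: [0.4, -0.1, -0.3]
opening: 0.0603
gripper_force: 0.0
```

Run:
```python
from h import *
np.set_printoptions(precision=4,suppress=True)
P=np.array([.4386,.0724,.130]);psi=np.radians(16.6)
g=board(P,.010,psi);z=axes(psi,.5)[2]
a=cur();print(a[0],read_state()["opening"])
G=tool(g,psi,.5);pre=(G[0]+.09*z,G[1]);print(g,G[0],pre[0])
via=(pre[0]*np.array([1,1,0])+np.array([0,0,.415]),a[1]);
a=step(a,via,"via");a=step(a,pre,"pre")
a=step(a,G,"grasp");a=step(a,(G[0]+.06*z,G[1]),"lift")
a=step(a,tool(np.r_[g[:2],.25],psi,0.),"upright");a=step(a,tool(np.array([.3931,-.2577,.25]),-.211,0),"over")
s=crop("scene",200,110,140,185,3);cv2.imwrite("pics/rel.png",s)
```

```text
[ 0.4096 -0.1797  0.406 ] 0.06025798496200794
[0.4346 0.0858 0.1148] [0.4575 0.0091 0.2614] [ 0.4698 -0.0323  0.3404]
via [-0.14, 0.784, -0.045] [0.0, 0.0, 0.0] mm 160 deg 0
pre [0.001, 0.0, 0.373] [-0.156, 0.041, -0.156] mm 75 deg 40
grasp [-0.0, -0.0, 0.45] [0.0, 0.0, 0.0] mm 90 deg 0
lift [-0.0, 0.0, -0.3] [0.0, 0.0, 0.0] mm 60 deg 0
upright [-0.0, 0.724, -0.191] [0.159, 0.0, 0.0] mm 150 deg 29
over [0.69, -1.587, 0.0] [0.0, 0.0, 0.159] mm 346 deg 29
```

View pics/rel.png

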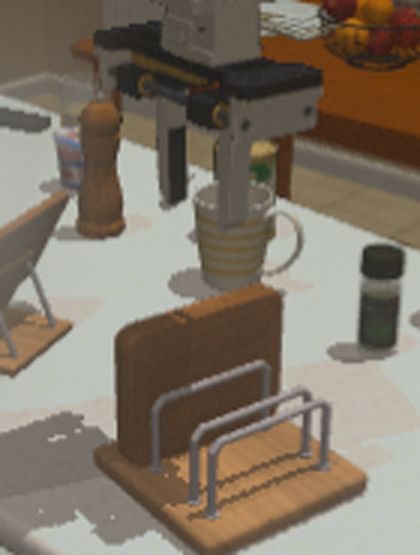

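The thick board stands upright, fully down between the wide hoops and about centred (board spans 117–282, hoop 152–270). Next is the thin board.

Request:
arm_command(
  increments=[
    [-0.035,0.2,-0.01,0,0,0],
    [-0.07,0.4,-0.02,0,0,0],
    [-0.105,0.6,-0.03,0,0,0],
    [-0.14,0.784,-0.045,0,0,0],
    [-0.14,0.784,-0.045,0,0,0],
  ],
)

```text
t: 14.3
tool_pos: [0.4696, -0.0301, 0.4114]
orientation: [-0.326, -3.121, -0.001]
force: [-0.4, -0.4, -0.4]
opening: 0.0604
gripper_force: 0.0
```

Request:
arm_command(
  increments=[
    [0,0,0,-0.039,0.01,-0.039],
    [0,0,0.05,-0.078,0.02,-0.078],
    [0,0,0.12,-0.117,0.03,-0.117],
    [0,0,0.25,-0.156,0.041,-0.156],
    [0,0,0.373,-0.156,0.041,-0.156],
  ],
)

```text
t: 14.92
tool_pos: [0.4686, -0.0333, 0.3358]
orientation: [0.426, -2.938, -0.758]
force: [0.4, 0.3, 0.4]
opening: 0.0603
gripper_force: 0.0
```

Request:
arm_command(
  increments=[
    [0,0,0,0,0,0],
    [0,0,0,0,0,0],
    [0,0,0,0,0,0],
    [0,0,0,0,0,0],
    [0,0,0,0,0,0],
  ],
)

```text
t: 15.55
tool_pos: [0.4695, -0.0319, 0.3391]
orientation: [0.429, -2.942, -0.753]
force: [0.1, 0.7, 0.3]
opening: 0.0598
gripper_force: 0.0
```

Run:
```python
from h import *
np.set_printoptions(precision=4,suppress=True)
P=np.array([.4386,.0724,.130]);psi=np.radians(16.6)
G=tool(board(P,.010,psi),psi,.5);a=cur();print(a[0]);step(a,G)
t=crop("top",180,190,140,100,2.6);s=crop("scene",150,110,110,145,4)
m=np.zeros((580,800,3),np.uint8);m[:260,:364]=t;m[:,360:800]=s;cv2.imwrite("pics/pre2.png",m)
```

```text
[ 0.4695 -0.0319  0.3391]
 [-0.002, 0.001, 0.443] [0.0, -0.001, -0.0] mm 89 deg 0
```

View pics/pre2.png

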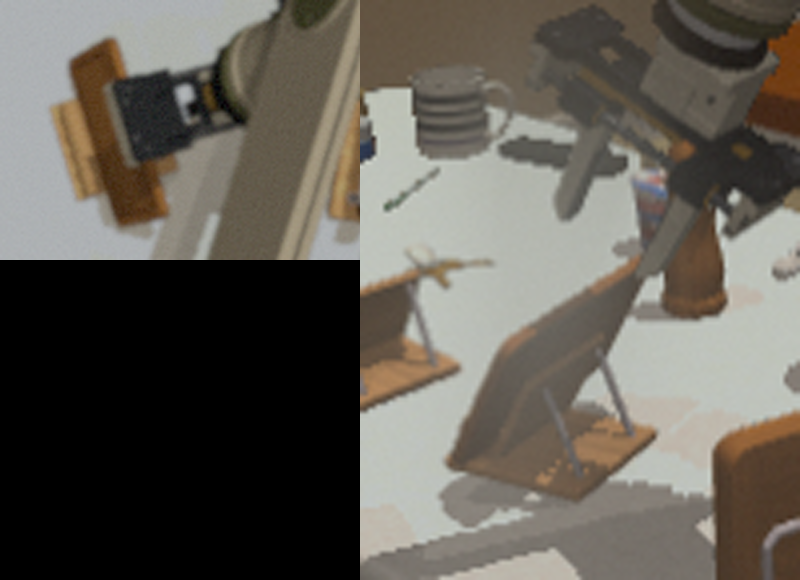

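The fingers straddle the thin board's top edge, aligned in yaw (top crop: board 70–168, gripper around 110–200). Approaching.

Request:
arm_command(
  increments=[
    [-0.001,0,0.12,0,0,0],
    [-0.002,0,0.24,0,0,0],
    [-0.002,0,0.35,0,0,0],
    [-0.002,0,0.43,0,0,0],
    [-0.002,0,0.445,0,0,0],
  ],
)

```text
t: 16.27
tool_pos: [0.4568, 0.0095, 0.2597]
orientation: [0.428, -2.939, -0.754]
force: [0.0, -0.3, -0.4]
opening: 0.0603
gripper_force: 0.0
```

Request:
arm_command(
  increments=[
    [0,0,0,0,0,0],
    [0,0,0,0,0,0],
    [0,0,0,0,0,0],
    [0,0,0,0,0,0],
    [0,0,0,0,0,0],
  ],
  fingers=1,
  force=5,
)

```text
t: 16.9
tool_pos: [0.4573, 0.009, 0.2607]
orientation: [0.428, -2.941, -0.753]
force: [0.7, 0.5, 0.0]
opening: 0.0153
gripper_force: 0.0
```

Request:
arm_command(
  increments=[
    [0,0,0,0,0,0],
    [0,0,0,0,0,0],
    [0,0,0,0,0,0],
    [0,0,0,0,0,0],
    [0,0,0,0,0,0],
  ],
)

```text
t: 17.52
tool_pos: [0.4573, 0.009, 0.2606]
orientation: [0.428, -2.941, -0.753]
force: [0.3, -1.5, -0.4]
opening: 0.01
gripper_force: 5.0
```

Run:
```python
from h import *
s=read_state();f=cur()[1].inv().apply(s["force"]);print(np.round(f,2),s["opening"],s["gripper_force"])
```

```text
[ 0.19 -1.53 -0.38] 0.010016137005502712 5.000458359718323
```

Request:
arm_command(
  increments=[
    [0,0,0,0,0,0],
    [0,0,0,0,0,0],
    [0,0,0,0,0,0],
    [0,0,-0.05,0,0,0],
    [0,0,-0.1,0,0,0],
  ],
  force=30,
)

```text
t: 18.15
tool_pos: [0.4601, -0.0003, 0.2786]
orientation: [0.428, -2.94, -0.754]
force: [0.2, 0.2, -1.7]
opening: 0.0096
gripper_force: 30.0
```

Request:
arm_command(
  increments=[
    [0,0,-0.07,0,0,0],
    [0,0,-0.15,0,0,0],
    [0,0,-0.2,0,0,0],
    [0,0,-0.2,0,0,0],
    [0,0,-0.2,0,0,0],
  ],
)

```text
t: 18.77
tool_pos: [0.4655, -0.0185, 0.3128]
orientation: [0.428, -2.941, -0.754]
force: [-0.4, 0.2, -1.7]
opening: 0.0099
gripper_force: 30.0
```

Request:
arm_command(
  increments=[
    [0,0.17,-0.05,0.03,0,0],
    [0,0.34,-0.1,0.07,0,0],
    [0,0.5,-0.15,0.11,0,0],
    [0,0.66,-0.18,0.145,0,0],
    [0,0.724,-0.191,0.159,0,0],
  ],
)

```text
t: 19.4
tool_pos: [0.4345, 0.0872, 0.4174]
orientation: [0.457, -3.106, -0.0]
force: [0.0, 0.2, -2.3]
opening: 0.0098
gripper_force: 30.0
```

Request:
arm_command(
  increments=[
    [0.06,-0.13,0,0,0,0],
    [0.14,-0.32,0,0,0,0],
    [0.22,-0.51,0,0,0,0],
    [0.3,-0.7,0,0,0,0],
    [0.345,-0.794,0,0,0,0],
  ],
)

```text
t: 20.02
tool_pos: [0.4137, -0.0877, 0.4153]
orientation: [0.451, -3.103, -0.004]
force: [0.3, 0.0, -2.9]
opening: 0.0098
gripper_force: 30.0
```

Run:
```python
from h import *
a=cur();s=read_state();print(a[0],a[1].as_rotvec(),s["force"],s["opening"])
step(a,tool(np.array([.3931,-.2577,.25]),-.211,0),"over")
```

```text
[ 0.41374039 -0.08766811  0.41532264] [ 0.45143146 -3.10327    -0.00439649] [ 0.2877759   0.03078852 -2.86023162] 0.009842337621216946
over [0.341, -0.785, -0.009] [0.001, -0.002, 0.159] mm 171 deg 29
```

Raising 40 mm first to clear the thick board's top.

Request:
arm_command(
  increments=[
    [0,0,-0.08,0,0,0],
    [0,0,-0.16,0,0,0],
    [0,0,-0.21,0,0,0.02],
    [0,0,-0.21,0,0,0.05],
    [0,0,-0.21,0,0,0.08],
  ],
)

```text
t: 20.65
tool_pos: [0.4149, -0.0853, 0.4597]
orientation: [0.059, -3.138, -0.002]
force: [0.2, 0.1, -2.3]
opening: 0.0099
gripper_force: 30.0
```

Request:
arm_command(
  increments=[
    [0,0,0,0,0,0.02],
    [0,0,0,0,0,0.04],
    [0,0,0,0,0,0.06],
    [0,0,0,0,0,0.079],
    [0,0,0,0,0,0.079],
  ],
)

```text
t: 21.28
tool_pos: [0.4148, -0.0854, 0.4593]
orientation: [-0.325, -3.121, -0.001]
force: [0.4, 0.3, -1.3]
opening: 0.01
gripper_force: 30.0
```

Run:
```python
from h import *
a=cur();print(a[0])
step(a,tool(np.array([.3931,-.2577,.29]),-.211,0),"over")
```

```text
[ 0.41479878 -0.08543607  0.45927481]
over [-0.071, -0.865, 0.011] [0.0, -0.001, 0.001] mm 174 deg 0
```

Request:
arm_command(
  increments=[
    [-0.02,-0.2,0,0,0,0],
    [-0.035,-0.4,0,0,0,0],
    [-0.05,-0.6,0,0,0,0],
    [-0.065,-0.8,0.005,0,-0.001,0.001],
    [-0.071,-0.865,0.011,0,-0.001,0.001],
  ],
)

```text
t: 21.9
tool_pos: [0.3923, -0.2598, 0.4563]
orientation: [-0.333, -3.123, -0.0]
force: [-0.1, 1.2, -2.9]
opening: 0.0097
gripper_force: 30.0
```

Request:
arm_command(
  increments=[
    [0,0,0,0,0,0],
    [0,0,0.07,0,0,0],
    [0,0,0.15,0,0,0],
    [0,0,0.22,0,0,0],
    [0,0,0.25,0,0,0],
  ],
)

```text
t: 22.52
tool_pos: [0.3922, -0.2579, 0.404]
orientation: [-0.332, -3.121, -0.003]
force: [-0.0, 0.2, -1.9]
opening: 0.0099
gripper_force: 30.0
```

Request:
arm_command(
  increments=[
    [0,0,0,0,0,0],
    [0,0,0,0,0,0],
    [0,0,0,0,0,0],
    [0,0,0,0,0,0],
    [0,0,0,0,0,0],
  ],
)

```text
t: 23.15
tool_pos: [0.3924, -0.2586, 0.406]
orientation: [-0.333, -3.123, -0.001]
force: [-0.3, -0.2, -2.4]
opening: 0.0099
gripper_force: 30.0
```

Run:
```python
from h import *
a=cur();s=read_state();print(a[0],a[1].as_rotvec(),s["force"],s["opening"])
step(a,tool(np.array([.3931,-.2577,.24]),-.211,0),"over")
t=crop("top",260,190,130,100,3);s=crop("scene",220,130,110,165,3.6)
m=np.zeros((594,794,3),np.uint8);m[:300,:390]=t;m[:,395:791]=s;cv2.imwrite("pics/over2.png",m)
```

```text
[ 0.39237163 -0.25856762  0.40604409] [-3.33283995e-01 -3.12262569e+00 -5.71163484e-04] [-0.30065598 -0.20947637 -2.44743515] 0.00994165979099247
over [-0.003, 0.005, -0.005] [0.0, -0.0, -0.001] mm 1 deg 0
```

View pics/over2.png

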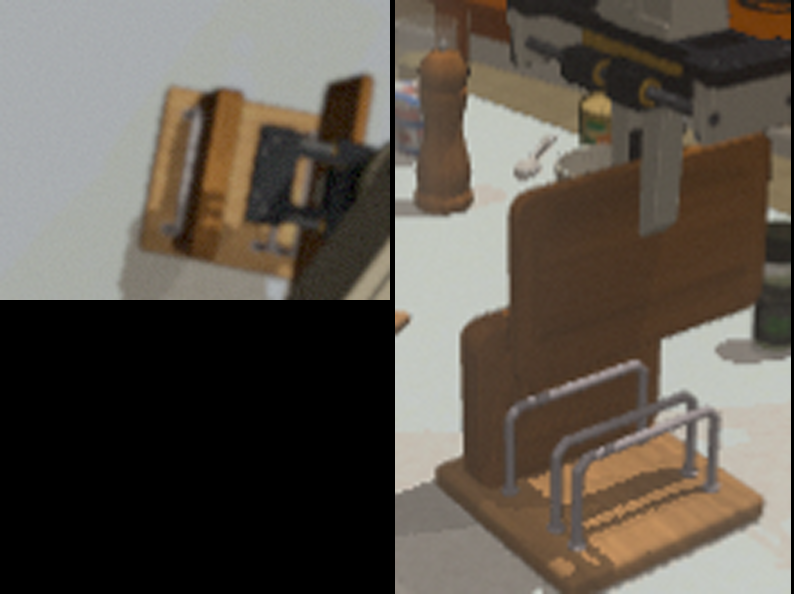

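The thin board hangs upright above the narrow slot (510–770 in the scene crop, finger near 660), centred within about 1 mm. Lowering it with a small correction.

Request:
arm_command(
  increments=[
    [-0.002,0.003,0.05,0,0,0],
    [-0.003,0.004,0.11,0,0,0],
    [-0.003,0.004,0.17,0,0,0],
    [-0.003,0.004,0.2,0,0,0],
    [-0.003,0.004,0.2,0,0,0],
  ],
)

```text
t: 23.88
tool_pos: [0.3929, -0.2577, 0.3651]
orientation: [-0.333, -3.121, -0.002]
force: [0.2, -0.5, -3.0]
opening: 0.0101
gripper_force: 30.0
```

Request:
arm_command(
  increments=[
    [0,0,0.02,0,0,0],
    [0,0,0.04,0,0,0],
    [0,0,0.06,0,0,0],
    [0,0,0.08,0,0,0],
    [0,0,0.1,0,0,0],
  ],
)

```text
t: 24.5
tool_pos: [0.393, -0.2578, 0.3456]
orientation: [-0.333, -3.122, -0.001]
force: [0.5, -0.4, -2.2]
opening: 0.0099
gripper_force: 30.0
```

Request:
arm_command(
  increments=[
    [0,0,0.02,0,0,0],
    [0,0,0.04,0,0,0],
    [0,0,0.06,0,0,0],
    [0,0,0.08,0,0,0],
    [0,0,0.1,0,0,0],
  ],
)

```text
t: 25.12
tool_pos: [0.393, -0.2578, 0.3256]
orientation: [-0.333, -3.122, -0.001]
force: [-0.4, 0.2, -2.1]
opening: 0.0101
gripper_force: 30.0
```

Request:
arm_command(
  increments=[
    [0,0,0.02,0,0,0],
    [0,0,0.04,0,0,0],
    [0,0,0.06,0,0,0],
    [0,0,0.08,0,0,0],
    [0,0,0.1,0,0,0],
  ],
)

```text
t: 25.75
tool_pos: [0.393, -0.2578, 0.3056]
orientation: [-0.333, -3.122, -0.001]
force: [0.8, 0.4, -2.2]
opening: 0.01
gripper_force: 30.0
```

Request:
arm_command(
  increments=[
    [0,0,0.01,0,0,0],
    [0,0,0.02,0,0,0],
    [0,0,0.03,0,0,0],
    [0,0,0.04,0,0,0],
    [0,0,0.04,0,0,0],
  ],
)

```text
t: 26.38
tool_pos: [0.3929, -0.2578, 0.2977]
orientation: [-0.333, -3.122, -0.001]
force: [-0.1, 0.5, -1.8]
opening: 0.0101
gripper_force: 30.0
```

Request:
arm_command(
  increments=[
    [0,0,0.005,0,0,0],
    [0,0,0.01,0,0,0],
    [0,0,0.015,0,0,0],
    [0,0,0.02,0,0,0],
    [0,0,0.02,0,0,0],
  ],
)

```text
t: 27.0
tool_pos: [0.3929, -0.2577, 0.2938]
orientation: [-0.333, -3.122, -0.001]
force: [-0.3, -0.8, -2.4]
opening: 0.0101
gripper_force: 30.0
```

Request:
arm_command(
  increments=[
    [0,0,0.004,0,0,0],
    [0,0,0.008,0,0,0],
    [0,0,0.012,0,0,0],
    [0,0,0.015,0,0,0],
    [0,0,0.015,0,0,0],
  ],
)

```text
t: 27.62
tool_pos: [0.3929, -0.2578, 0.2908]
orientation: [-0.333, -3.122, -0.001]
force: [0.1, -0.6, -1.3]
opening: 0.01
gripper_force: 30.0
```

Request:
arm_command(
  increments=[
    [0,0,0.004,0,0,0],
    [0,0,0.008,0,0,0],
    [0,0,0.012,0,0,0],
    [0,0,0.015,0,0,0],
    [0,0,0.015,0,0,0],
  ],
)

```text
t: 28.25
tool_pos: [0.3929, -0.2578, 0.2878]
orientation: [-0.333, -3.122, -0.001]
force: [0.4, -0.3, -2.9]
opening: 0.0099
gripper_force: 30.0
```

Request:
arm_command(
  increments=[
    [0,0,0.004,0,0,0],
    [0,0,0.008,0,0,0],
    [0,0,0.01,0,0,0],
    [0,0,0.01,0,0,0],
    [0,0,0.01,0,0,0],
  ],
)

```text
t: 28.88
tool_pos: [0.3929, -0.2578, 0.2859]
orientation: [-0.333, -3.122, -0.001]
force: [0.9, -0.3, -2.5]
opening: 0.0099
gripper_force: 30.0
```

Request:
arm_command(
  increments=[
    [0,0,0.004,0,0,0],
    [0,0,0.008,0,0,0],
    [0,0,0.01,0,0,0],
    [0,0,0.01,0,0,0],
    [0,0,0.01,0,0,0],
  ],
)

```text
t: 29.5
tool_pos: [0.393, -0.2578, 0.2844]
orientation: [-0.333, -3.123, -0.001]
force: [-2.3, 2.6, 5.0]
opening: 0.0098
gripper_force: 30.0
```

Contact. Releasing.

Request:
arm_command(
  increments=[
    [0,0,0,0,0,0],
    [0,0,0,0,0,0],
    [0,0,0,0,0,0],
    [0,0,0,0,0,0],
    [0,0,0,0,0,0],
  ],
  force=4,
)

```text
t: 30.12
tool_pos: [0.393, -0.2578, 0.2844]
orientation: [-0.333, -3.123, -0.0]
force: [-2.7, 1.4, 5.9]
opening: 0.0102
gripper_force: 4.0
```

Request:
arm_command(
  increments=[
    [0,0,0,0,0,0],
    [0,0,0,0,0,0],
    [0,0,0,0,0,0],
    [0,0,0,0,0,0],
    [0,0,0,0,0,0],
  ],
  fingers=0.1,
)

```text
t: 30.75
tool_pos: [0.3929, -0.2578, 0.2838]
orientation: [-0.333, -3.122, -0.001]
force: [-1.2, 0.2, -0.3]
opening: 0.0414
gripper_force: 0.0
```

Request:
arm_command(
  increments=[
    [0,0,-0.1,0,0,0],
    [0,0,-0.3,0,0,0],
    [0,0,-0.5,0,0,0],
    [0,0,-0.75,0,0,0],
    [0,0,-0.8,0,0,0],
  ],
)

```text
t: 31.38
tool_pos: [0.3937, -0.2583, 0.4482]
orientation: [0.333, 3.12, -0.005]
force: [0.7, 0.4, 0.6]
opening: 0.0418
gripper_force: 0.0
```

Request:
arm_command(
  increments=[
    [0,0.2,0,0,0,0],
    [0,0.5,0,0,0,0],
    [0,0.75,0,0,0,0],
    [0,1,0,0,0,0],
    [0,1,0,0,0,0],
  ],
)

```text
t: 32.0
tool_pos: [0.4356, -0.0596, 0.443]
orientation: [-0.325, -3.122, -0.002]
force: [0.3, -0.3, -0.6]
opening: 0.0418
gripper_force: 0.0
```

Run:
```python
from h import *
print(read_state()["force"])
t=crop("top",260,190,130,100,3);s=crop("scene",220,130,110,165,3.6)
m=np.zeros((594,794,3),np.uint8);m[:300,:390]=t;m[:,395:791]=s;cv2.imwrite("pics/fin.png",m)
```

```text
[ 0.31197601 -0.30950818 -0.64292373]
```

View pics/fin.png

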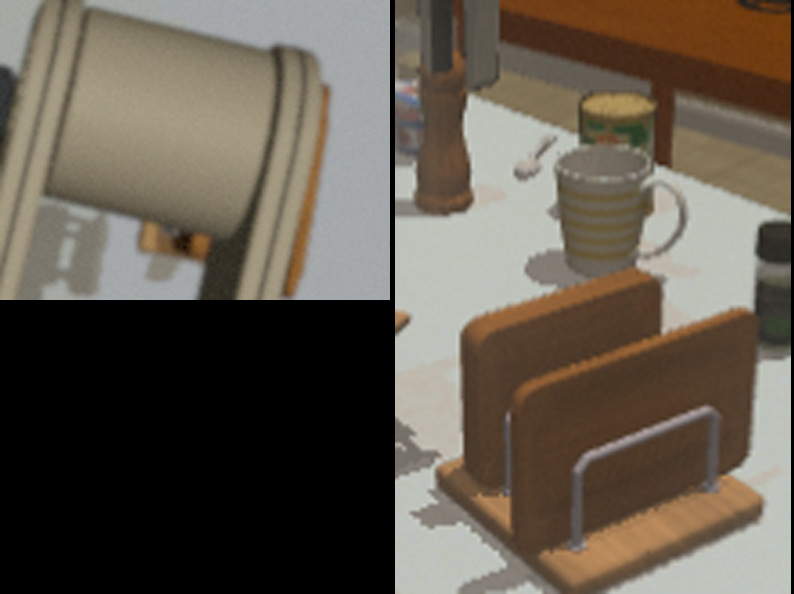

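Both boards stand upright and down on the rack floor (thick 462–660, thin 512–755 in the crop). The mug is in place and the gripper is clear.

```bash
python3 -c "
from plant import *
print(close_job())"
```

```text
the job is handed in; nothing more can be done
None
```

The job is handed in at about 32 s of the 72 s allowed: the thick board stands in the wide slot and the thin board in the narrow slot, both upright, down on the rack floor and roughly centred in the last picture. The mug, pepper mill and spice jar were not touched; no verdict was shown.

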